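# Clear the board, release the catch and hold the clamp lever down

## Task

Push the three loose wooden chips off the board in the hold-down jig onto the bench, using the scraper block and never your fingers, then lay the scraper back on the bench. Next flip the red safety catch all the way over, and only then pull the black-handled lever towards you until its rubber foot presses firmly on the board. Finish while holding the lever there (it springs back if let go), leaving the board in place in the jig and the other things on the bench undisturbed.

Things in the scene. Friction and masses are not known exactly. Their poses are not given: they have to be found in the camera images.
- jig: Wooden hold-down jig fixed to the bench, turned up to 0.2 rad. Origin: on the bench under the board's place; x points from robot side to lever side, y along the board. Base x -75 to 160, y +-100, 15 mm thick. Two low fences hold the board at x +-61, tops 10 mm below its top. Blue lever pedestal x 108 to 142, y +-10, up to z 100; dark catch post x 75 to 107, y -50 to -30, up to z 67 mm.
- board: Loose pale board 120 x 280 x 25 mm (x, y, z), 0.6 kg, lying on the jig base between the fences; its ends overhang the base by 40 mm in y. Origin at the centre of its underside, 15 mm above the bench; its top is 40 mm above the bench. Its axes agree with the jig's.
- chip1: Loose dark wooden chip, a block 30 x 24 x 16 mm, 10 g, lying on the board near its middle (within about 45 mm of the centre line in x, 70 mm in y). Origin at the centre of its underside.
- chip2: Loose dark wooden chip, a block 30 x 24 x 16 mm, 10 g, lying on the board near its middle (within about 45 mm of the centre line in x, 70 mm in y). Origin at the centre of its underside.
- chip3: Loose dark wooden chip, a block 30 x 24 x 16 mm, 10 g, lying on the board near its middle (within about 45 mm of the centre line in x, 70 mm in y). Origin at the centre of its underside.
- scraper: Scraper block: orange bar 120 mm (x) x 24 (y) x 22 high with a black grip block 44 x 24 x 24 mm on the middle of its top; 46 mm high, about 0.15 kg. Stands on the bench to the left or right of the jig, its length roughly away from the robot. Origin at the centre of its underside. Grip it across y, its 24 mm width.
- catch (a joint): Angle of the red safety catch (rad): near 0 (up to 0.2 at the start) it stands on edge and blocks the dark collar on the lever's rod; 1.5 is flipped fully over. It turns about the jig's x axis, its top going to the jig's -y side; light friction (0.5 N at its edge) keeps it where it is left. With the catch up the lever gives less than 0.2 rad, even at 20 N.
- catch_pivot (a point): Point on the catch's hinge line at the middle of the red plate's length: 91, -40, 72 mm in the jig's frame. Axes as the jig's.
- catch_edge (a point): Middle of the free (top) edge of the red catch plate, 70 mm from the hinge. The plate is 34 mm long (x), 10 mm thick, 70 mm tall; a nose near its top reaches 23 mm farther towards the lever (+x). Flipped over, it lies level, about 75 mm above the bench, pointing to the jig's -y.
- lever (a joint): Angle of the lever (rad): 0 at rest, leaning back (0.5 rad) from the robot; grows as the grip is pulled towards the robot; the foot meets the bare board at about 0.55 (end stop 0.75 without a board). A spring returns it: about 2 N at the grip at first, 4 N at 0.55; beyond that the foot presses on the board with about 1.5 times the extra pull.
- lever_grip (a point): Middle of the free length of the lever's black cross grip, a bar 26 mm in diameter that sticks out from the top of the 18 mm steel rod towards the jig's -y; 35 mm of it free to either side of this point. It moves on an arc of radius 140 mm about lever_pivot, in the jig's x-z plane; at rest 67 mm beyond (+x) and 123 mm above the pivot, 208 mm above the bench.
- lever_pivot (a point): Point on the lever's hinge line (parallel to the jig's y axis), below the grip point's plane of travel: 125, -85, 85 mm in the jig's frame. Axes as the jig's.
- lever_foot (a point): Centre of the black rubber foot, a roller 24 mm in diameter and 24 mm long (along y), on a 16 mm steel arm from the lever's shaft, in the plane 35 mm to the +y side of the jig's middle, At rest it is 103 mm above the bench, near the board's lever-side edge (32 mm in the jig's x), leaving 51 mm under it.
- glue: Yellow glue bottle, 60 mm in diameter, 150 mm tall, standing beside the jig on the other side from the scraper; leave alone. Origin at the centre of its base.
- screw_tin: Green tin, 72 mm in diameter, 80 mm tall, standing beyond the jig to the left; leave alone. Origin at the centre of its base.
- bar_clamp: Steel bar clamp with orange jaws and a black handle, about 220 mm long, 28 mm high, lying beyond the jig to the right; leave alone. Origin at the middle of its bar, on the bench.
There are look-alikes about, which are no part of the job. What is shaped like the chip2 but green, orange or purple is not meant.

How it is judged:
By the outcome, as a careful person would: the job done as asked, in the order asked, and still so for the second after the job is handed in, while the arm keeps its last pose, push and grip.
It also fails if it takes over 72 s, if anything falls off the work surface, if the arm or the gripper's body presses on something with over 40 N, if the wrist force passes 120 N, or if a joint passes its speed limit or range.

## Robot

A 7-joint arm with a two-finger parallel gripper is mounted at the origin on the work surface. World frame = base frame: x ahead of the robot, y to its left, z up, the work surface at z = 0. Lengths are in m, angles in rad, forces in N, time in s.
With the tool pointing down it reaches from about 0.4 to 0.85 m from the base axis. Payload 10.4 kg.
Tool frame: the origin (TCP) lies midway between the tips of the shut fingers; the grasp point (between the pads) lies 19 mm behind it; z points along the fingers, y is the line along which they close (so a half turn about z gives the same grasp; the last joint's range is limited). The gripper opens to 85 mm and grips with 20 to 120 N. Pads are 22 mm wide; open, the fingers measure 114 mm over their backs; the gripper's body (76 mm by 85 mm) begins 54 mm behind the grasp point. The pads swing forward as they close: fully open they stand 13 mm farther back than shut.
Start: joints at [-0.023, 0.332, -0.065, 1.46, 0.022, 1.35, -0.088], TCP at [0.625, 0, 0.195] pointing down, gripper open.
Joint ranges: [-2.6, 2.6], [-0.5, 2.12], [-1.47, 1.34], [0.16, 2.42], [-1.27, 4.41], [0.06, 2.06], [-2.6, 2.6]. Speed limits (rad/s): [2.22, 2.22, 2.79, 2.79, 3.14, 3.14, 3.14].

## Interface

Orientations are given as a unit quaternion [w, x, y, z].
In Python, from bench import manip gives the robot as it stands.
- The arm moves only by the tool move_arm, never from a script. Its arguments are lists of equal length, an entry for each row: "offset": the shift along the tool's x, y, z in mm, a list of three; "rotation": the turn, a rotation vector about the tool's x, y, z in rad, a list of three; "grip": the opening, from 0 (shut) to 1 (fully open). In form: {"offset": [[dx, dy, dz], ...], "rotation": [[wx, wy, wz], ...], "grip": [grip, ...]}. A call has 1 to 8 rows; each row is the pose to reach, as a shift and turn from the pose commanded when the call began, along the tool's axes at that moment; what a row does not reach only later rows make up. A row lasts 1/10 s, in which the tool goes at most 50 mm and 8.59 degrees, less where a joint would pass 70% of its speed; a pose out of reach is approached as far as the arm can. A call with a gripper value outside its range is refused whole. The fingers move at their own pace and stop on an object; "newtons" is the grip in N (left out, the last holds). Time passes only in rows, so rows that repeat a pose let the fingers close. It gives the time, the measured TCP pose, the force, the opening and the grip force at its end, in the units of the state.
- manip.state(): the state, without advancing time (a new reading comes with each control period).
- manip.read_camera(name): name is "scene" or "side" or "wrist"; returns a dict with "frame" (400x640x3 uint8, red, green, blue), "depth" (400x640 float32, m along the optical axis (not along the pixel's ray), 0 where there is no reading), "vfov" (degrees; the focal length in pixels is half the picture's height over the tangent of half this angle, whatever the lens; pixels are square), "cx", "cy" (the principal point, pixels), "dist_coeffs" ([k1, k2, p1, p2, k3] as OpenCV has them; the pictures are not rectified), "R" (3x3) and "t" (3): a world point X has camera coordinates R X + t. Camera axes: x right, y down, z forward; pixel columns grow to the right and rows downward; lengths in m; the calibration is good to about 2 mm. A picture is of the moment at which its call begins.
- manip.job_done(): hands the job in; it is judged then, once.
The state is a dict: "clock": time; "q": joint angles; "dq": joint speeds; "joint_torque": joint torques, N m; "eef_pos": TCP position; "ee_rot": TCP orientation; "contact_force": force on the tool from outside, world axes, zero at the start; "ft_torque": the same for the moment, N m; "finger_gap": finger opening in m; "grip_force": force on a finger pad.
Only numpy, scipy, OpenCV 4.12 (cv2) and the standard library are available. Lean on these libraries where they do the work, as an engineer would, in place of code of your own. Each camera call takes 0.05 s, during which the arm holds its last target. There are 200 camera calls.

## Working session

There is one attempt and no reset: what is moved stays moved. The work goes in short steps, Python scripts to look and compute and a tool call to move; the robot and the scene stay as the last step left them, time stands still between calls to the robot, and variables do not carry over. Pictures are saved under pics/ and viewed, at most 10 in all, crops included, and the job is handed in when it is done.

Besides the shell and the picture viewer there is one more tool, called in YAML: its name, and indented under it one key for each argument. move_arm: Moves the arm, as the interface text tells. Its arguments: {"type":"object","properties":{"offset":{"type":"array"},"rotation":{"type":"array"},"grip":{"type":"array"},"newtons":{"type":"number"}},"required":["offset","rotation","grip"]}

```bash
ls; mkdir -p pics
cat > h.py <<'E'
import numpy as np, cv2, pickle
from bench import manip
def grab(n):
    c=manip.read_camera(n); pickle.dump(c,open(f'{n}.pkl','wb')); return c
def load(n): return pickle.load(open(f'{n}.pkl','rb'))
def K(c):
    f=200/np.tan(np.radians(c['vfov'])/2); return np.array([[f,0,c['cx']],[0,f,c['cy']],[0,0,1.]])
def pts(c,uv):
    uv=np.array(uv,float).reshape(-1,2)
    n=cv2.undistortPoints(uv[:,None],K(c),np.array(c['dist_coeffs'],float))[:,0]
    d=np.array([c['depth'][int(round(v)),int(round(u))] for u,v in uv])
    X=np.c_[n*d[:,None],d]; return (X-np.array(c['t']))@np.array(c['R'])
def onz(c,uv,z):
    uv=np.array(uv,float).reshape(-1,2)
    n=cv2.undistortPoints(uv[:,None],K(c),np.array(c['dist_coeffs'],float))[:,0]
    R=np.array(c['R']);o=-R.T@np.array(c['t']); r=np.c_[n,np.ones(len(n))]@R
    return o+r*((z-o[2])/r[:,2])[:,None]
def cloud(c):
    v,u=np.mgrid[0:400,0:640]; return pts(c,np.c_[u.ravel(),v.ravel()]).reshape(400,640,3)
def save(c,name): cv2.imwrite(f'pics/{name}.png',c['frame'][:,:,::-1])
E
python3 - <<'E'
from h import *
a=[]
for n in ['scene','side','wrist']:
    c=grab(n); save(c,n+'0'); print(n,c['vfov'],-np.array(c['R']).T@c['t'])
s=manip.state(); print(s)
E
```

```text
pics
scene 51.409127834717935 [1.06663528 0.05953139 0.93164464]
side 54.01850199431248 [ 0.35723096 -0.71703171  0.71744757]
wrist 67.72830308433463 [0.62467569 0.08190903 0.37388385]
{'clock': 0.15, 'q': array([-0.02260349,  0.33269669, -0.06472774,  1.46074922,  0.02161093,
        1.34987396, -0.08848297]), 'dq': array([ 0.001819  , -0.00125286,  0.00140693, -0.00287093, -0.00027403,
       -0.00111797,  0.00165617]), 'joint_torque': array([ 1.13752249e-03, -6.25829744e+01,  4.95374459e-02, -3.91853535e+01,
        1.63436425e-02,  7.44175835e-03, -2.63868424e-05]), 'eef_pos': array([6.24686588e-01, 1.42214906e-05, 1.94417137e-01]), 'ee_rot': array([-3.48160245e-04,  7.07083324e-01,  7.07130050e-01, -3.80359044e-04]), 'contact_force': array([-0.16454354,  0.17653597, -0.29514358]), 'ft_torque': array([ 0.06211669,  0.00560965, -0.03136257]), 'grip_force': 0.0, 'finger_gap': 0.08551692109388176}
```

View pics/scene0.png

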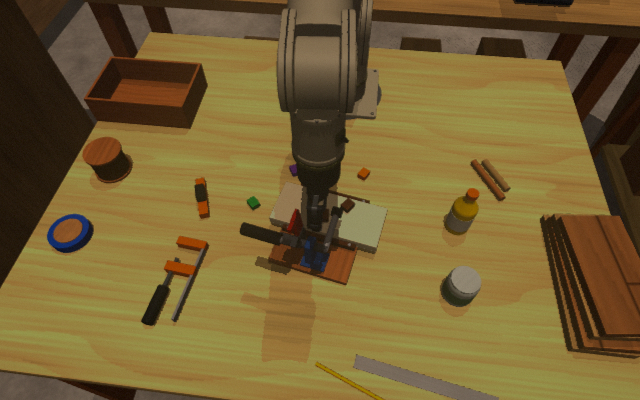

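View pics/side0.png

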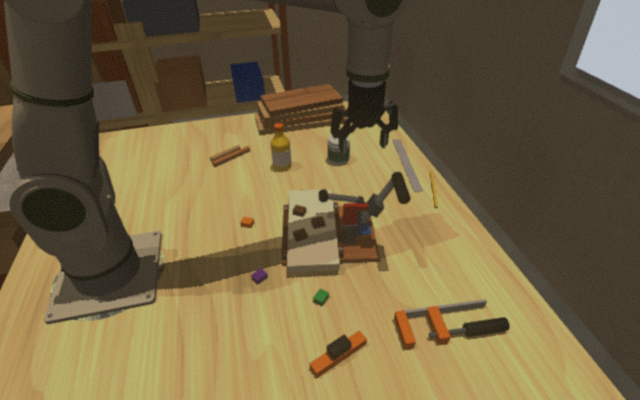

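The side view shows three dark chips on the board at (300,210), (318,222) and (301,234). The look-alikes lie on the bench: green (321,297), purple (260,276) and orange (247,222). The scraper is at (339,353), on the robot's right. The orange bar clamp jaws at (405,328) and (438,325) could be mistaken for it, but only the scraper has a black block on an orange bar.

Run:
```python
from h import *
c=load('side'); P=cloud(c); f=c['frame'].astype(int)
v,u=np.mgrid[0:400,0:640]
box=lambda a,b,d,e:(u>a)&(u<b)&(v>d)&(v<e)
def rect(m,n):
    r=cv2.minAreaRect((P[m][:,:2]*1000).astype(np.float32)); print(n,m.sum(),r)
z=P[...,2]
m=box(270,350,180,285)&(z>.033)&(z<.045)
rect(m,'board'); print(np.median(z[m]))
hsv=cv2.cvtColor(c['frame'],cv2.COLOR_RGB2HSV)
o=(hsv[...,0]<14)&(hsv[...,1]>170)&(hsv[...,2]>120)&box(300,375,320,380)
rect(o&(z>.018)&(z<.027),'scraper top'); print(z[o].min(),z[o].max())
g=box(300,375,320,380)&(z>.038); rect(g,'grip'); print(z[g].max())
ch=box(280,340,200,245)&(z>.05)&(z<.06)
n,l,s,cc=cv2.connectedComponentsWithStats(ch.astype(np.uint8))
for i in range(1,n):
    if s[i,4]>20: rect(l==i,f'chip {cc[i]}')
im=c['frame'][180:390,230:420,::-1]; cv2.imwrite('pics/crop1.png',cv2.resize(im,None,fx=2.8,fy=2.8,interpolation=cv2.INTER_CUBIC))
```

```text
board 3255 ((506.85833740234375, 4.948028564453125), (282.68743896484375, 165.83004760742188), 79.1889877319336)
0.04143863230712734
scraper top 406 ((472.6083068847656, -339.3834228515625), (119.18009185791016, 24.298931121826172), 21.280569076538086)
0.018476809994785636 0.7174475657247519
grip 325 ((407.7996826171875, -513.9620361328125), (416.1622619628906, 44.57596969604492), 69.90278625488281)
0.7174475657247519
chip [298.64285714 208.8877551 ] 98 ((477.5235595703125, 54.40386962890625), (28.483322143554688, 30.6019344329834), 55.25429153442383)
chip [317.22772277 220.55445545] 101 ((512.3338012695312, -3.877439498901367), (30.2912540435791, 25.82807731628418), 6.117492198944092)
chip [299.42857143 233.        ] 112 ((461.0438537597656, -36.14085006713867), (30.823781967163086, 24.849485397338867), 10.380790710449219)
```

View pics/crop1.png

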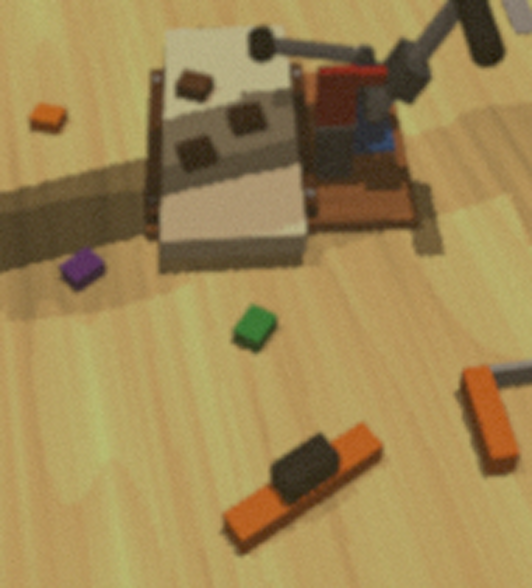

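The crop confirms three dark brown chips on the board, at crop (195,85), (247,118) and (197,153). It also confirms the scraper (orange bar, black block), with the green and purple blocks on the bench. Next I'll refine the jig pose and put everything in its frame.

Run:
```python
from h import *
c=load('side'); P=cloud(c); z=P[...,2]
v,u=np.mgrid[0:400,0:640]
box=lambda a,b,d,e:(u>a)&(u<b)&(v>d)&(v<e)
m=box(280,345,185,275)&(z>.036)&(z<.047)
m=cv2.morphologyEx(m.astype(np.uint8),cv2.MORPH_OPEN,np.ones((5,5)))>0
r=cv2.minAreaRect((P[m][:,:2]*1000).astype(np.float32)); print(r)
# line fit of robot-side edge & near end
J=None
for n,uv in dict(corners=[(287,266),(338,265),(335,203),(289,192)]).items(): print(n,onz(c,uv,.04)*1000)
yaw=np.radians(r[2]-90); C=np.array(r[0])
Rj=np.array([[np.cos(yaw),-np.sin(yaw)],[np.sin(yaw),np.cos(yaw)]])
q=(P[m][:,:2]*1000-C)@Rj; print('ext',np.percentile(q,[0.3,99.7],axis=0))
print('yaw',yaw)
for n,p in dict(green=(321,295),purple=(260,275),orange=(247,221),glue=(279,143),c1=(299,209),c2=(317,221),c3=(299,233),scr=(339,345)).items():
    w=pts(c,p)[0]*1000; print(n,w.round(),((w[:2]-C)@Rj).round())
# lever/catch checks vs pose
red=(c['frame'][...,0]>90)&(c['frame'][...,1]<50)&box(330,380,195,240)
w=P[red]*1000; print('catch',np.c_[(w[:,:2]-C)@Rj,w[:,2]].mean(0), w[:,2].max())
m=(z<.0)&box(390,412,170,205)
m=box(390,410,172,204)&(z>.15); w=P[m]*1000; print('levergrip',np.median(np.c_[(w[:,:2]-C)@Rj,w[:,2]],0),m.sum())
```

```text
((498.57855224609375, 6.77069091796875), (282.2689208984375, 120.13369750976562), 78.72171020507812)
corners [[ 414.08908813 -119.21127578   40.        ]
 [ 526.59744589 -145.98058956   40.        ]
 [ 578.92518512   67.72106222   40.        ]
 [ 467.40790211  147.93049114   40.        ]]
ext [[ -59.07937442 -139.62554539]
 [  59.62288527  137.6537555 ]]
yaw -0.19684329091546277
green [ 473. -199.   16.] [  15. -207.]
purple [ 351. -109.   17.] [-122. -143.]
orange [340.  84.  16.] [-170.   45.]
glue [472. 318. 100.] [-87. 300.]
c1 [477.  49.  57.] [-30.  37.]
c2 [511.  -9.  58.] [ 15. -13.]
c3 [459. -38.  57.] [-30. -52.]
scr [ 473. -340.   46.] [  43. -345.]
catch [108.2482699  -54.68226433 139.71788959] 143.72392871823408
levergrip [188.58511619 -96.99989507 217.98371216] 400
```

```bash
cat >> h.py <<'E'
from scipy.spatial.transform import Rotation as Ro
C=np.array([498.6,6.8]); YAW=-.197
def J(x,y,z):
    c,s=np.cos(YAW),np.sin(YAW); return np.array([C[0]+c*x-s*y,C[1]+s*x+c*y,z])
def to(seq):
    "seq: (xyz mm world, tool-y heading deg)"
    s=manip.state(); q=s['ee_rot']; R0=Ro.from_quat([q[1],q[2],q[3],q[0]]); p=s['eef_pos']*1000
    print('t',s['clock'],'p',p.round(1),'F',np.round(s['contact_force'],1),'gap',round(s['finger_gap']*1000,1),'gf',s['grip_force'],'q',np.round(s['q'],2))
    for x,h in seq:
        h=np.radians(h); ty=np.array([np.cos(h),np.sin(h),0]); tz=np.array([0,0,-1.]); tx=np.cross(ty,tz)
        R=Ro.from_matrix(np.c_[tx,ty,tz])
        print(np.round(R0.inv().apply(np.array(x)-p),1),np.round((R0.inv()*R).as_rotvec(),3))
E
python3 - <<'E'
from h import *
to([((472.6,-339.4,130),-68.7),((472.6,-339.4,23),-68.7)])
E
```

```text
t 0.15 p [624.7   0.  194.4] F [-0.2  0.2 -0.3] gap 85.5 gf 0.0 q [-0.02  0.33 -0.06  1.46  0.02  1.35 -0.09]
[-339.4 -152.    64.6] [-1.000e-03  1.000e-03  1.199e+00]
[-339.4 -151.9  171.6] [-1.000e-03  1.000e-03  1.199e+00]
```

move_arm:
  offset:
    - [-42,-19,0]
    - [-85,-38,0]
    - [-127,-57,0]
    - [-170,-76,0]
    - [-212,-95,10]
    - [-255,-114,30]
    - [-297,-133,45]
    - [-339,-152,65]
  rotation:
    - [0,0,0.149]
    - [0,0,0.298]
    - [0,0,0.447]
    - [0,0,0.596]
    - [0,0,0.745]
    - [0,0,0.894]
    - [0,0,1.04]
    - [0,0,1.199]
  grip: [1,1,1,1,1,1,1,1]

```text
clock: 0.95
eef_pos: [0.4722, -0.3406, 0.13]
ee_rot: [0.0, 0.983, 0.186, 0.0]
contact_force: [1.0, 0.2, 0.3]
finger_gap: 0.0853
grip_force: 0.0
```

Run:
```python
from h import *
c=grab('wrist'); save(c,'w1')
to([((472.6,-339.4,130),-68.7),((472.6,-339.4,23),-68.7)])
P=cloud(c);z=P[...,2]
m=(z>.036)&(z<.052)&(np.hypot(P[...,0]-.4726,P[...,1]+.3394)<.06)
print(m.sum(),cv2.minAreaRect((P[m][:,:2]*1000).astype(np.float32)))
m=(z>.014)&(z<.03)&(np.hypot(P[...,0]-.4726,P[...,1]+.3394)<.08)&(c['frame'][...,2]<60)
print(m.sum(),cv2.minAreaRect((P[m][:,:2]*1000).astype(np.float32)))
```

```text
t 1.0 p [ 465.4 -347.9  126.4] F [-7.6 -5.7 -3.3] gap 85.3 gf 0.0 q [ 0.32  0.29  0.28  1.68 -0.08  1.19 -0.59]
[ 9.7 -5.5 -3.7] [ 0.     0.006 -0.016]
[ 10.3  -5.5 103.3] [ 0.     0.006 -0.016]
1203 ((473.7477722167969, -335.30120849609375), (43.71577072143555, 24.009885787963867), 20.69776725769043)
1524 ((473.10693359375, -335.824951171875), (119.03997039794922, 23.363693237304688), 20.831960678100586)
```

move_arm:
  offset:
    - [0,0,0]
    - [0,0,0]
    - [0,0,0]
    - [0,0,0]
  rotation:
    - [0,0,0]
    - [0,0,0]
    - [0,0,0]
    - [0,0,0]
  grip: [1,1,1,1]

```text
clock: 1.4
eef_pos: [0.4741, -0.3377, 0.1305]
ee_rot: [0.0, 0.982, 0.19, 0.0]
contact_force: [0.4, -0.4, 0.3]
finger_gap: 0.0854
grip_force: 0.0
```

Run:
```python
from h import *
c=grab('wrist')
to([((472.6,-339.4,130),-68.9),((472.6,-339.4,23),-68.9)])
P=cloud(c);z=P[...,2]
m=(z>.036)&(z<.052)&(np.hypot(P[...,0]-.4726,P[...,1]+.3394)<.06)
print(m.sum(),cv2.minAreaRect((P[m][:,:2]*1000).astype(np.float32)))
m=(z>.014)&(z<.03)&(np.hypot(P[...,0]-.4726,P[...,1]+.3394)<.08)&(c['frame'][...,2]<60)
print(m.sum(),cv2.minAreaRect((P[m][:,:2]*1000).astype(np.float32)))
```

```text
t 1.45 p [ 474.  -337.9  130.5] F [-0.4 -1.4 -0.4] gap 85.2 gf 0.0 q [ 0.31  0.28  0.27  1.68 -0.08  1.19 -0.58]
[-1.9  0.9  0.5] [ 0.    -0.001  0.015]
[ -2.    0.9 107.5] [ 0.    -0.001  0.015]
1180 ((473.9946594238281, -335.5948486328125), (43.46040725708008, 23.305341720581055), 21.228052139282227)
1570 ((473.6702880859375, -335.6399841308594), (119.77354431152344, 23.08502197265625), 21.193748474121094)
```

move_arm:
  offset:
    - [0,0,30]
    - [0,0,60]
    - [0,0,85]
    - [0,0,100]
    - [0,0,107]
    - [0,0,107]
    - [0,0,107]
  rotation:
    - [0,0,0.01]
    - [0,0,0.01]
    - [0,0,0.01]
    - [0,0,0.01]
    - [0,0,0.01]
    - [0,0,0.01]
    - [0,0,0.01]
  grip: [1,1,1,1,1,1,1]

```text
clock: 2.15
eef_pos: [0.4739, -0.3392, 0.0242]
ee_rot: [0.001, 0.983, 0.184, 0.001]
contact_force: [-0.0, -0.2, 0.2]
finger_gap: 0.0853
grip_force: 0.0
```

move_arm:
  offset:
    - [0,0,0]
    - [0,0,0]
    - [0,0,0]
    - [0,0,0]
    - [0,0,0]
    - [0,0,0]
    - [0,0,0]
    - [0,0,0]
  rotation:
    - [0,0,0]
    - [0,0,0]
    - [0,0,0]
    - [0,0,0]
    - [0,0,0]
    - [0,0,0]
    - [0,0,0]
    - [0,0,0]
  grip: [0.22,0.2,0.15,0.1,0.1,0.1,0.1,0.1]
  newtons: 50

```text
clock: 2.95
eef_pos: [0.4732, -0.3388, 0.0231]
ee_rot: [-0.0, 0.983, 0.184, 0.0]
contact_force: [0.1, -0.7, -0.5]
finger_gap: 0.0087
grip_force: 0.0
```

The fingers closed to 8.7 mm with no grip force, so the grasp missed. I'll look.

Run:
```python
from h import *
c=grab('side'); 
im=c['frame'][230:400,240:440,::-1]; cv2.imwrite('pics/s2.png',cv2.resize(im,None,fx=3,fy=3,interpolation=cv2.INTER_CUBIC))
to([])
```

```text
t 3.0 p [ 473.1 -338.7   23.1] F [-0.  -0.6 -0.1] gap 8.1 gf 0.0 q [ 0.33  0.4   0.26  1.78 -0.12  0.98 -0.57]
```

View pics/s2.png

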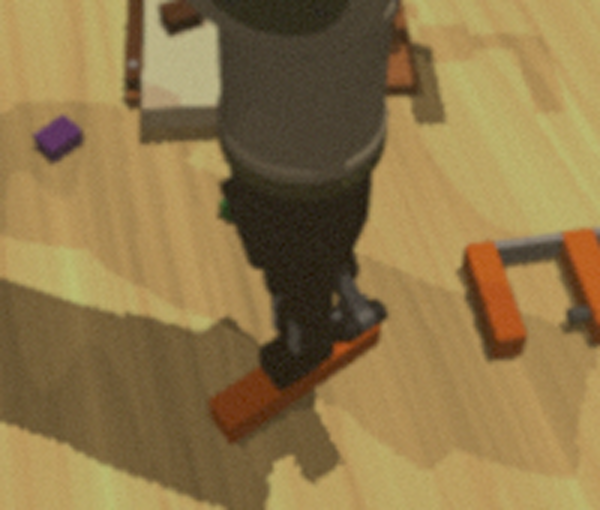

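The picture shows the bar unmoved (crop (215,415) to (380,335)). A dark finger or the grip block is at (290,360) and a finger knuckle at (365,310). The wrist view and depth should tell more.

Run:
```python
from h import *
c=load('side'); P=cloud(c)
for p in [(290,360),(300,370),(320,350),(365,312),(350,295),(290,320),(232,425),(360,345)]:
    print(p,(pts(c,(240+p[0]/3,230+p[1]/3))[0]*1000).round())
w=grab('wrist'); save(w,'w2')
z=P[...,2]
m=(z>.014)&(z<.03)&(np.hypot(P[...,0]-.4726,P[...,1]+.3394)<.1)&(c['frame'][...,2]<60)&(c['frame'][...,0]>80)
print(m.sum(),cv2.minAreaRect((P[m][:,:2]*1000).astype(np.float32)))
```

```text
(290, 360) [ 466. -349.   46.]
(300, 370) [ 473. -349.   32.]
(320, 350) [ 487. -346.   43.]
(365, 312) [ 495. -392.  155.]
(350, 295) [ 489. -385.  162.]
(290, 320) [ 464. -356.  103.]
(232, 425) [ 424. -369.   23.]
(360, 345) [ 518. -333.   15.]
420 ((472.474853515625, -338.45062255859375), (119.42461395263672, 25.406930923461914), 20.36793327331543)
```

View pics/w2.png

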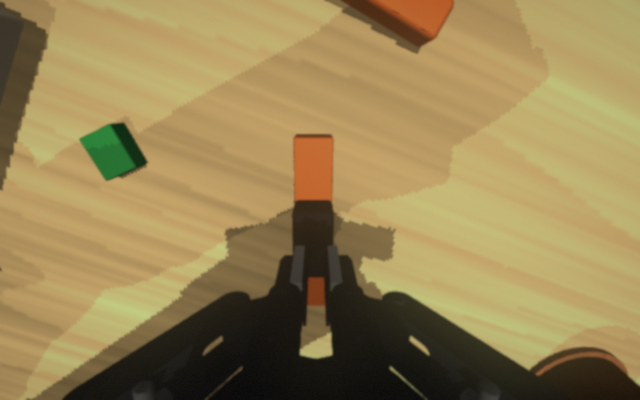

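move_arm:
  offset:
    - [0,0,0]
    - [0,0,0]
    - [0,0,0]
    - [0,0,0]
  rotation:
    - [0,0,0]
    - [0,0,0]
    - [0,0,0]
    - [0,0,0]
  grip: [0,0,0,0]
  newtons: 50

```text
clock: 3.45
eef_pos: [0.4731, -0.3388, 0.0231]
ee_rot: [0.0, 0.983, 0.184, 0.0]
contact_force: [0.5, -0.0, -0.4]
finger_gap: -0.0002
grip_force: 0.0
```

Run:
```python
from h import *
c=load('wrist')
for p in [(300,260),(297,270),(335,270),(303,300),(345,310),(290,310),(313,225),(313,160),(316,290)]:
    print(p,(pts(c,p)[0]*1000).round())
to([])
```

```text
(300, 260) [ 480. -327.   79.]
(297, 270) [ 480. -326.   88.]
(335, 270) [ 487. -342.   89.]
(303, 300) [ 473. -332.   97.]
(345, 310) [ 488. -343.  116.]
(290, 310) [ 482. -325.  117.]
(313, 225) [ 486. -331.   47.]
(313, 160) [ 517. -319.   23.]
(316, 290) [ 431. -354.   23.]
t 3.45 p [ 473.1 -338.8   23.1] F [ 0.5 -0.  -0.4] gap -0.2 gf 0.0 q [ 0.33  0.4   0.26  1.78 -0.12  0.98 -0.57]
```

Run:
```python
from h import *
a=grab('side');b=grab('wrist')
im=np.vstack([cv2.resize(a['frame'][290:375,300:400],(600,510)[:2],interpolation=cv2.INTER_CUBIC)[:300+0], cv2.resize(b['frame'][180:340,200:440],(600,400))[:290]])
A=cv2.resize(a['frame'][280:380,290:390],(400,400),interpolation=cv2.INTER_CUBIC)
B=cv2.resize(b['frame'][180:380,220:420],(400,400),interpolation=cv2.INTER_CUBIC)
cv2.imwrite('pics/tips.png',cv2.convertScaleAbs(np.hstack([A,B])[:,:,::-1],alpha=1.8))
for n,c in (('side',a),('wrist',b)):
    P=cloud(c)*1000; d=np.hypot(P[...,0]-473,P[...,1]+339)
    m=(d<30); h=np.histogram(P[...,2][m],bins=np.arange(0,140,8)); print(n,h[0])
```

```text
side [208  43 106  59  46 171   9   4  20  29  29  16  19  46  82  21  45]
wrist [1825    0  366  122  178 1675   19    3  315  464  536  476  835 2026
 3633 1144 1993]
```

View pics/tips.png

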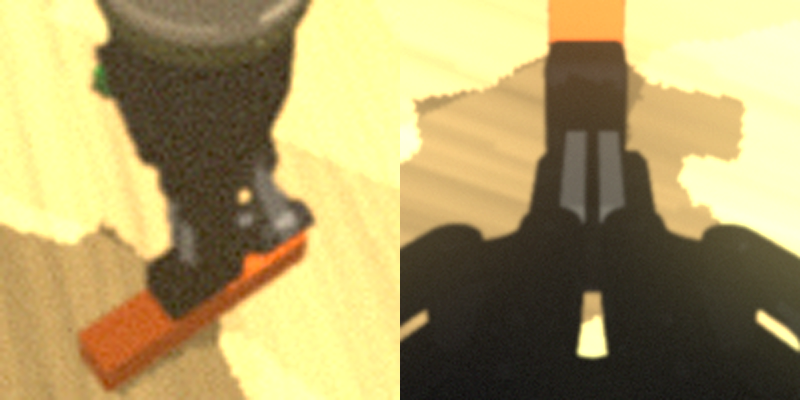

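The left crop shows the shut fingers ending above the block. The right crop shows the grey pads, with tips at crop row 130, in front of and above it. By depth the real fingertips are at about z = 64 mm, while the reported TCP is 23 mm. I'll measure that offset more closely.

Run:
```python
from h import *
b=load('wrist'); P=cloud(b)*1000
c=P-np.array([473.1,-338.8,0]); tx=c[...,0]*.932+c[...,1]*.362; ty=c[...,0]*.362-c[...,1]*.932
v,u=np.mgrid[0:400,0:640]
m=(u>295)&(u<337)&(v>235)&(v<290)&(P[...,2]>50)
print(np.histogram(P[...,2][m],bins=np.arange(50,110,3)))
for r in range(240,290,5):
    k=[ (r,x,tx[r,x].round(),ty[r,x].round(),P[r,x,2].round()) for x in (305,324)]; print(k)
s=manip.state(); R=np.array(b['R']);o=-R.T@b['t']; print(o*1000, R.round(3))
a=load('side'); P=cloud(a)*1000; d=np.hypot(P[...,0]-473,P[...,1]+339); print(np.sort(P[...,2][(d<18)&(P[...,2]>51)])[:20].round())
```

```text
(array([  0,   0,   0,   0,  20,  93, 109, 124, 123, 127, 123, 146, 143,
       140, 122, 212,  73,  74,  36]), array([ 50,  53,  56,  59,  62,  65,  68,  71,  74,  77,  80,  83,  86,
        89,  92,  95,  98, 101, 104, 107]))
[(240, 305, np.float64(6.0), np.float64(-7.0), np.float64(47.0)), (240, 324, np.float64(6.0), np.float64(4.0), np.float64(46.0))]
[(245, 305, np.float64(3.0), np.float64(-7.0), np.float64(47.0)), (245, 324, np.float64(3.0), np.float64(4.0), np.float64(48.0))]
[(250, 305, np.float64(11.0), np.float64(-6.0), np.float64(69.0)), (250, 324, np.float64(11.0), np.float64(3.0), np.float64(69.0))]
[(255, 305, np.float64(11.0), np.float64(-6.0), np.float64(74.0)), (255, 324, np.float64(11.0), np.float64(3.0), np.float64(75.0))]
[(260, 305, np.float64(11.0), np.float64(-6.0), np.float64(78.0)), (260, 324, np.float64(11.0), np.float64(3.0), np.float64(79.0))]
[(265, 305, np.float64(11.0), np.float64(-6.0), np.float64(83.0)), (265, 324, np.float64(11.0), np.float64(3.0), np.float64(83.0))]
[(270, 305, np.float64(10.0), np.float64(-6.0), np.float64(86.0)), (270, 324, np.float64(11.0), np.float64(3.0), np.float64(87.0))]
[(275, 305, np.float64(11.0), np.float64(-6.0), np.float64(91.0)), (275, 324, np.float64(81.0), np.float64(-1.0), np.float64(203.0))]
[(280, 305, np.float64(11.0), np.float64(-5.0), np.float64(96.0)), (280, 324, np.float64(11.0), np.float64(3.0), np.float64(96.0))]
[(285, 305, np.float64(12.0), np.float64(-5.0), np.float64(101.0)), (285, 324, np.float64(10.0), np.float64(2.0), np.float64(98.0))]
[ 548.40061229 -308.49034262  202.71204773] [[ 0.363 -0.932  0.   ]
 [-0.884 -0.344  0.316]
 [-0.294 -0.115 -0.949]]
[61. 61. 62. 63. 65. 66. 66. 67. 67. 67. 68. 68. 68. 69. 69. 69. 69. 70.
 71. 71.]
```

move_arm:
  offset:
    - [0,0,0]
    - [0,0,0]
    - [0,0,0]
    - [0,0,0]
    - [0,0,0]
    - [0,0,0]
    - [0,0,0]
    - [0,0,0]
  rotation:
    - [0,0,0]
    - [0,0,0]
    - [0,0,0]
    - [0,0,0]
    - [0,0,0]
    - [0,0,0]
    - [0,0,0]
    - [0,0,0]
  grip: [1,1,1,1,1,1,1,1]

```text
clock: 4.35
eef_pos: [0.4731, -0.3388, 0.0231]
ee_rot: [-0.0, 0.983, 0.184, 0.0]
contact_force: [-0.4, 0.2, -1.0]
finger_gap: 0.0856
grip_force: 0.0
```

move_arm:
  offset:
    - [0,-2,10]
    - [0,-2,20]
    - [0,-2,28]
    - [0,-2,34]
    - [0,-2,38]
    - [0,-2,41]
    - [0,-2,43]
    - [0,-2,43]
  rotation:
    - [0,0,0]
    - [0,0,0]
    - [0,0,0]
    - [0,0,0]
    - [0,0,0]
    - [0,0,0]
    - [0,0,0]
    - [0,0,0]
  grip: [1,1,1,1,1,1,1,1]

```text
clock: 5.15
eef_pos: [0.4724, -0.3369, -0.02]
ee_rot: [-0.0, 0.983, 0.184, 0.0]
contact_force: [-0.6, -0.3, 0.8]
finger_gap: 0.0853
grip_force: 0.0
```

move_arm:
  offset:
    - [0,0,0]
    - [0,0,0]
    - [0,0,0]
    - [0,0,0]
    - [0,0,0]
    - [0,0,0]
    - [0,0,0]
    - [0,0,0]
  rotation:
    - [0,0,0]
    - [0,0,0]
    - [0,0,0]
    - [0,0,0]
    - [0,0,0]
    - [0,0,0]
    - [0,0,0]
    - [0,0,0]
  grip: [0.2,0.2,0.2,0.1,0.1,0.1,0.1,0.1]
  newtons: 50

```text
clock: 5.95
eef_pos: [0.4726, -0.3371, -0.0196]
ee_rot: [0.0, 0.983, 0.184, 0.0]
contact_force: [0.0, -0.9, 3.0]
finger_gap: 0.0232
grip_force: 50.1
```

Run:
```python
from h import *
to([((473,-337,110),-68.9),(J(-12,-150,110),-101.3),(J(-12,-105,110),-101.3),(J(-12,-105,23.5),-101.3),(J(-12,172,23.5),-101.3)])
```

```text
t 5.95 p [ 472.6 -337.1  -19.6] F [ 0.  -0.9  3. ] gap 23.2 gf 50.08293342310935 q [ 0.34  0.45  0.25  1.8  -0.14  0.9  -0.55]
[ 4.000e-01  1.000e-01 -1.296e+02] [ 0.    -0.     0.002]
[  58.1 -191.  -129.7] [ 0.    -0.001  0.568]
[  82.3 -229.  -129.7] [ 0.    -0.001  0.568]
[  82.2 -229.   -43.2] [ 0.    -0.001  0.568]
[ 231.2 -462.6  -43.2] [ 0.    -0.001  0.568]
```

move_arm:
  offset:
    - [0,0,-10]
    - [0,0,-30]
    - [0,0,-60]
    - [0,0,-90]
    - [0,0,-120]
    - [0,0,-130]
    - [0,0,-130]
  rotation:
    - [0,0,0]
    - [0,0,0]
    - [0,0,0]
    - [0,0,0]
    - [0,0,0]
    - [0,0,0]
    - [0,0,0]
  grip: [0.1,0.1,0.1,0.1,0.1,0.1,0.1]

```text
clock: 6.65
eef_pos: [0.473, -0.3372, 0.1114]
ee_rot: [0.001, 0.983, 0.184, 0.001]
contact_force: [0.1, -0.8, -3.2]
finger_gap: 0.0235
grip_force: 49.5
```

Run:
```python
from h import *
to([(J(-12,-150,110),-101.3),(J(-12,-105,110),-101.3),(J(-12,-105,23.5),-101.3),(J(-12,172,23.5),-101.3)])
```

```text
t 6.65 p [ 473.  -337.2  111.4] F [ 0.1 -0.8 -3.2] gap 23.5 gf 49.52490943833254 q [ 0.31  0.3   0.27  1.7  -0.09  1.15 -0.59]
[  57.7 -191.4    1.2] [ 0.001 -0.002  0.568]
[  81.9 -229.3    1.1] [ 0.001 -0.002  0.568]
[  81.8 -229.5   87.6] [ 0.001 -0.002  0.568]
[ 230.8 -463.    87.5] [ 0.001 -0.002  0.568]
```

move_arm:
  offset:
    - [8,-24,0]
    - [18,-58,0]
    - [31,-97,0]
    - [45,-136,0]
    - [60,-173,0]
    - [72,-205,0]
    - [80,-224,0]
    - [82,-229,0]
  rotation:
    - [0,0,0.06]
    - [0,0,0.14]
    - [0,0,0.24]
    - [0,0,0.34]
    - [0,0,0.43]
    - [0,0,0.51]
    - [0,0,0.56]
    - [0,0,0.568]
  grip: [0.1,0.1,0.1,0.1,0.1,0.1,0.1,0.1]

```text
clock: 7.45
eef_pos: [0.4648, -0.0908, 0.1084]
ee_rot: [-0.0, 0.995, -0.097, -0.001]
contact_force: [0.4, 0.2, -2.7]
finger_gap: 0.0234
grip_force: 49.6
```

move_arm:
  offset:
    - [0,0,0]
    - [0,0,0]
    - [0,0,0]
  rotation:
    - [0,0,0]
    - [0,0,0]
    - [0,0,0]
  grip: [0.1,0.1,0.1]

```text
clock: 7.75
eef_pos: [0.4655, -0.095, 0.1097]
ee_rot: [0.0, 0.995, -0.099, -0.0]
contact_force: [0.2, 0.5, -1.3]
finger_gap: 0.0233
grip_force: 49.6
```

Run:
```python
from h import *
c=grab('side'); P=cloud(c)*1000
v,u=np.mgrid[0:400,0:640]
hsv=cv2.cvtColor(c['frame'],cv2.COLOR_RGB2HSV)
o=(hsv[...,0]<14)&(hsv[...,1]>170)&(hsv[...,2]>70)&(P[...,2]>100)&(P[...,2]<170)
Q=P[o]; q=np.c_[(Q[:,:2]-C)@np.array([[np.cos(YAW),-np.sin(YAW)],[np.sin(YAW),np.cos(YAW)]]),Q[:,2]]
print(o.sum(),np.percentile(q,[2,50,98],axis=0).round(1)); 
to([(J(-12,-105,110),-101.3),(J(-12,-105,23.5),-101.3),(J(-12,172,23.5),-101.3)])
```

```text
671 [[ -82.5 -121.2  106.5]
 [  22.3 -112.9  143.3]
 [ 123.5  163.4  154.1]]
t 7.8 p [465.6 -94.9 109.8] F [-0.4  0.  -1.7] gap 23.6 gf 49.5745167369023 q [-0.03  0.07  0.15  1.96 -0.01  1.11 -1.65]
[ 0.4 -1.2 -0.2] [ 0.     0.    -0.001]
[ 0.5 -1.3 86.3] [ 0.     0.    -0.001]
[   0.  -278.3   86.3] [ 0.     0.    -0.001]
```

move_arm:
  offset:
    - [0,0,30]
    - [0,0,55]
    - [0,0,72]
    - [0,0,80]
    - [0,0,84]
    - [0,0,86]
    - [0,0,86]
    - [0,0,86]
  rotation:
    - [0,0,0]
    - [0,0,0]
    - [0,0,0]
    - [0,0,0]
    - [0,0,0]
    - [0,0,0]
    - [0,0,0]
    - [0,0,0]
  grip: [0.1,0.1,0.1,0.1,0.1,0.1,0.1,0.1]

```text
clock: 8.6
eef_pos: [0.4664, -0.0939, 0.0248]
ee_rot: [-0.0, 0.995, -0.098, 0.001]
contact_force: [0.3, 0.9, -1.4]
finger_gap: 0.0234
grip_force: 49.7
```

Run:
```python
from h import *
c=grab('side'); P=cloud(c)*1000; grab('wrist')
im=cv2.resize(c['frame'][160:290,250:430,::-1],None,fx=4,fy=4,interpolation=cv2.INTER_CUBIC); cv2.imwrite('pics/s3.png',im)
to([])
```

```text
t 8.7 p [466.3 -93.8  24.7] F [ 0.2  0.3 -1.8] gap 23.1 gf 49.657506899675354 q [-0.03  0.18  0.14  2.04 -0.03  0.92 -1.64]
```

View pics/s3.png

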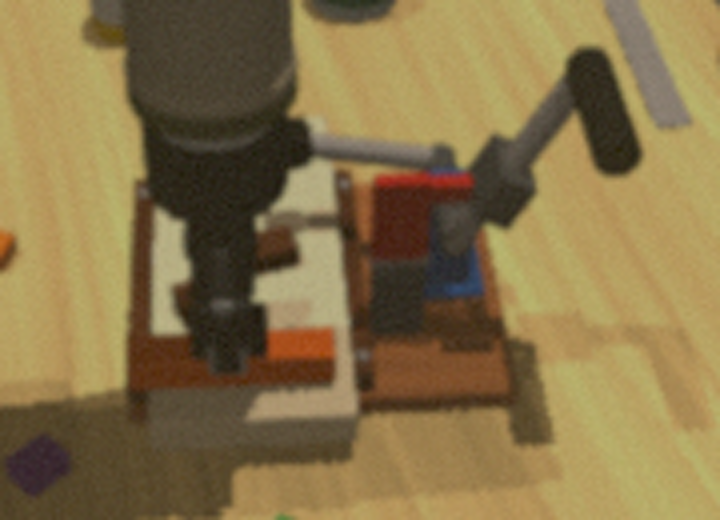

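The scraper stands on the robot-right part of the board at crop (230,355), with the chips behind it and no contact. Next I'll check the gripper body's height against the foot.

Run:
```python
from h import *
M=np.array([[np.cos(YAW),-np.sin(YAW)],[np.sin(YAW),np.cos(YAW)]])
c=load('side')
for p in [(225,365),(225,330),(225,290),(225,260),(225,230),(225,210),(200,200),(165,190),(160,150),(255,190),(275,165),(295,140),(240,330),(200,130),(300,352)]:
    w=pts(c,(250+p[0]/4,160+p[1]/4))[0]*1000; print(p,np.r_[(w[:2]-C)@M,w[2]].round())
```

```text
(225, 365) [ -13. -129.   74.]
(225, 330) [ -11. -161.  134.]
(225, 290) [ -10. -160.  162.]
(225, 260) [  -9. -146.  169.]
(225, 230) [  -9. -144.  188.]
(225, 210) [  -8. -144.  202.]
(200, 200) [ -20. -141.  206.]
(165, 190) [ -38. -135.  208.]
(160, 150) [ -38. -135.  234.]
(255, 190) [   8. -134.  205.]
(275, 165) [  18. -126.  214.]
(295, 140) [ 34.  19. 114.]
(240, 330) [  -3. -161.  133.]
(200, 130) [ -18. -149.  257.]
(300, 352) [  30. -118.   70.]
```

move_arm:
  offset:
    - [0,-6,2]
    - [0,-18,2]
    - [0,-34,2]
    - [0,-52,2]
    - [0,-70,2]
    - [0,-88,2]
    - [0,-106,2]
    - [0,-122,2]
  rotation:
    - [0,0,0]
    - [0,0,0]
    - [0,0,0]
    - [0,0,0]
    - [0,0,0]
    - [0,0,0]
    - [0,0,0]
    - [0,0,0]
  grip: [0.1,0.1,0.1,0.1,0.1,0.1,0.1,0.1]

```text
clock: 9.5
eef_pos: [0.4898, 0.0281, 0.0221]
ee_rot: [-0.0, 0.995, -0.098, 0.0]
contact_force: [-0.7, -0.2, -1.4]
finger_gap: 0.0236
grip_force: 49.6
```

move_arm:
  offset:
    - [0,-14,0]
    - [0,-28,0]
    - [0,-42,0]
    - [0,-56,0]
    - [0,-70,0]
    - [0,-82,0]
    - [0,-94,0]
    - [0,-104,0]
  rotation:
    - [0,0,0]
    - [0,0,0]
    - [0,0,0]
    - [0,0,0]
    - [0,0,0]
    - [0,0,0]
    - [0,0,0]
    - [0,0,0]
  grip: [0.1,0.1,0.1,0.1,0.1,0.1,0.1,0.1]

```text
clock: 10.3
eef_pos: [0.5103, 0.1289, 0.0221]
ee_rot: [-0.0, 0.995, -0.098, 0.0]
contact_force: [0.2, 0.0, -1.7]
finger_gap: 0.0232
grip_force: 49.6
```

Run:
```python
from h import *
c=grab('scene'); b=grab('side')
A=cv2.resize(c['frame'][150:290,240:400],(400,350),interpolation=cv2.INTER_CUBIC)
B=cv2.resize(b['frame'][140:280,240:400],(400,350),interpolation=cv2.INTER_CUBIC)
cv2.imwrite('pics/s4.png',np.hstack([A,B])[:,:,::-1])
to([(J(-12,172,23.5),-101.3)])
```

```text
t 10.4 p [510.3 129.6  22.1] F [-0.  -0.  -1.5] gap 23.3 gf 49.62507032090798 q [-0.33  0.29 -0.01  1.91  0.    0.95 -2.1 ]
[  0.7 -49.3  -1.3] [-0.001 -0.     0.002]
```

View pics/s4.png

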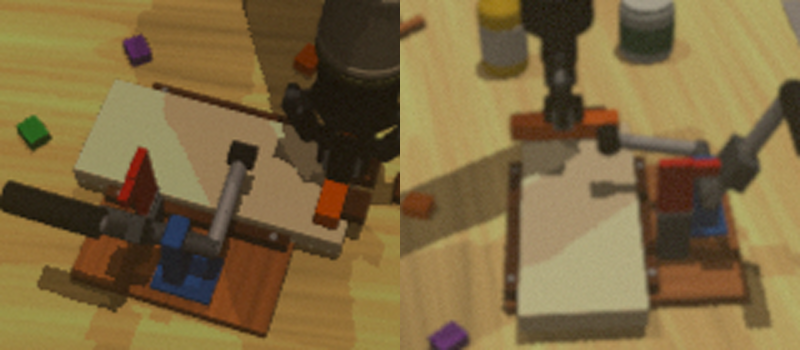

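The board behind the scraper is clear, and a chip shows in front of it at left crop (360,205). I'll finish the sweep gently.

move_arm:
  offset:
    - [0,-5,0]
    - [0,-11,0]
    - [0,-18,0]
    - [0,-25,0]
    - [0,-32,0]
    - [0,-39,0]
    - [0,-45,0]
    - [0,-50,0]
  rotation:
    - [0,0,0]
    - [0,0,0]
    - [0,0,0]
    - [0,0,0]
    - [0,0,0]
    - [0,0,0]
    - [0,0,0]
    - [0,0,0]
  grip: [0.1,0.1,0.1,0.1,0.1,0.1,0.1,0.1]

```text
clock: 11.2
eef_pos: [0.52, 0.1775, 0.0221]
ee_rot: [-0.0, 0.995, -0.098, 0.0]
contact_force: [0.4, 0.6, -1.3]
finger_gap: 0.0231
grip_force: 49.6
```

move_arm:
  offset:
    - [0,0,0]
    - [0,0,-5]
    - [0,0,-20]
    - [0,0,-45]
    - [0,0,-75]
    - [0,0,-100]
    - [0,0,-115]
    - [0,0,-115]
  rotation:
    - [0,0,0]
    - [0,0,0]
    - [0,0,0]
    - [0,0,0]
    - [0,0,0]
    - [0,0,0]
    - [0,0,0]
    - [0,0,0]
  grip: [0.1,0.1,0.1,0.1,0.1,0.1,0.1,0.1]

```text
clock: 12.0
eef_pos: [0.5213, 0.177, 0.1398]
ee_rot: [-0.001, 0.995, -0.099, 0.002]
contact_force: [0.6, 0.2, -1.7]
finger_gap: 0.0232
grip_force: 49.6
```

Run:
```python
from h import *
c=grab('scene'); b=grab('side')
A=cv2.resize(c['frame'][150:290,260:420],(400,350),interpolation=cv2.INTER_CUBIC)
B=cv2.resize(b['frame'][140:280,240:400],(400,350),interpolation=cv2.INTER_CUBIC)
cv2.imwrite('pics/s5.png',np.hstack([A,B])[:,:,::-1])
to([(J(-12,0,135),-101.3),(J(-12,-200,135),-101.3),((473,-337,135),-68.9),((473,-337,-18.5),-68.9)])
M=np.array([[np.cos(YAW),-np.sin(YAW)],[np.sin(YAW),np.cos(YAW)]])
for n,k in (('scene',c),('side',b)):
    P=cloud(k)*1000; q=(P[...,:2]-C)@M
    hsv=cv2.cvtColor(k['frame'],cv2.COLOR_RGB2HSV)
    m=(P[...,2]>8)&(P[...,2]<32)&(q[...,1]>142)&(q[...,1]<260)&(abs(q[...,0])<110)
    cnt,l,s,cc=cv2.connectedComponentsWithStats(m.astype(np.uint8))
    for i in range(1,cnt):
        if s[i,4]>10: print(n,s[i,4],cc[i].round(),np.median(q[l==i],0).round(),np.percentile(P[...,2][l==i],[5,95]).round(),np.median(k['frame'][l==i],0))
    print('on board',((P[...,2]>50)&(P[...,2]<62)&(abs(q[...,0])<55)&(abs(q[...,1])<138)).sum())
```

```text
t 12.1 p [519.8 176.5 136.8] F [-0.9 -0.3 -1.4] gap 23.7 gf 49.624033245490864 q [-0.39  0.21 -0.02  1.74  0.01  1.19 -2.18]
[  0.6 170.6   1.8] [ 0. -0. -0.]
[  0.7 370.6   1.8] [ 0. -0. -0.]
[ 55.  512.7   1.8] [ 0.     0.    -0.566]
[ 55.  512.7 155.3] [ 0.     0.    -0.566]
scene 221 [396. 226.] [-27. 176.] [11. 24.] [45. 32. 16.]
scene 111 [391. 242.] [ 21. 174.] [11. 18.] [49. 34. 16.]
on board 0
side 74 [298. 187.] [-34. 181.] [15. 27.] [68.  55.5 33.5]
side 19 [316. 188.] [ 19. 177.] [15. 20.] [113.  90.  55.]
on board 0
```

View pics/s5.png

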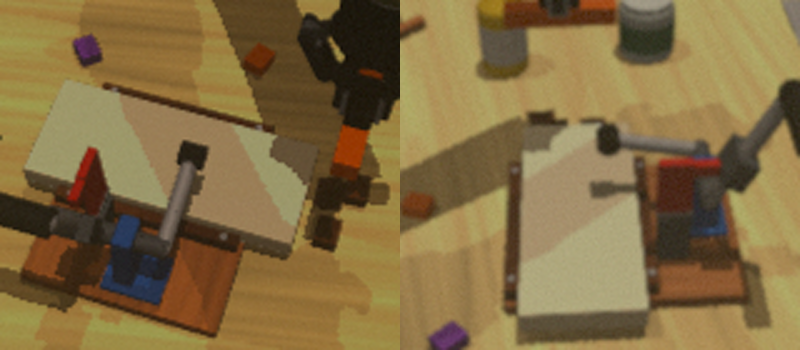

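All three chips lie on the bench past the board end, at left crop (330,190), (375,190) and (322,230), and the board is clear. I'll carry the scraper back to its old spot.

move_arm:
  offset:
    - [0,20,0]
    - [0,60,0]
    - [0,108,0]
    - [0,156,0]
    - [0,204,0]
    - [0,252,0]
    - [0,300,0]
    - [2,345,0]
  rotation:
    - [0,0,0]
    - [0,0,0]
    - [0,0,0]
    - [0,0,0]
    - [0,0,0]
    - [0,0,0]
    - [0,0,0]
    - [0,0,-0.05]
  grip: [0.1,0.1,0.1,0.1,0.1,0.1,0.1,0.1]

```text
clock: 12.9
eef_pos: [0.4525, -0.1638, 0.1359]
ee_rot: [-0.0, 0.997, -0.074, -0.001]
contact_force: [0.6, -0.0, -1.7]
finger_gap: 0.0234
grip_force: 49.7
```

Run:
```python
from h import *
to([((473,-337,135),-68.9),((473,-337,-18.5),-68.9)])
```

```text
t 12.9 p [ 452.5 -163.8  135.9] F [ 0.6 -0.  -1.7] gap 23.4 gf 49.691664195852354 q [-0.    0.05  0.26  1.92 -0.01  1.17 -1.45]
[ 45.8 168.3   0.9] [-0.     0.002 -0.516]
[ 46.  168.3 154.4] [-0.     0.002 -0.516]
```

move_arm:
  offset:
    - [12,42,0]
    - [22,80,0]
    - [32,115,0]
    - [39,142,0]
    - [44,160,0]
    - [46,168,0]
    - [46,168,20]
    - [46,168,50]
  rotation:
    - [0,0,-0.12]
    - [0,0,-0.24]
    - [0,0,-0.35]
    - [0,0,-0.43]
    - [0,0,-0.49]
    - [0,0,-0.516]
    - [0,0,-0.516]
    - [0,0,-0.516]
  grip: [0.1,0.1,0.1,0.1,0.1,0.1,0.1,0.1]

```text
clock: 13.7
eef_pos: [0.4752, -0.3356, 0.0865]
ee_rot: [0.001, 0.983, 0.183, 0.0]
contact_force: [0.6, -0.2, -2.0]
finger_gap: 0.0235
grip_force: 49.7
```

move_arm:
  offset:
    - [0,0,30]
    - [0,0,60]
    - [0,0,80]
    - [0,0,92]
    - [0,0,98]
    - [0,0,98]
    - [0,0,98]
  rotation:
    - [0,0,0]
    - [0,0,0]
    - [0,0,0]
    - [0,0,0]
    - [0,0,0]
    - [0,0,0]
    - [0,0,0]
  grip: [0.1,0.1,0.1,0.1,0.1,0.1,0.1]

```text
clock: 14.4
eef_pos: [0.4756, -0.3351, -0.0101]
ee_rot: [0.0, 0.983, 0.183, 0.0]
contact_force: [-0.1, -0.2, -0.5]
finger_gap: 0.0232
grip_force: 49.6
```

move_arm:
  offset:
    - [0,0,3]
    - [0,0,6]
    - [0,0,8]
    - [0,0,9]
    - [0,0,9]
    - [0,0,9]
  rotation:
    - [0,0,0]
    - [0,0,0]
    - [0,0,0]
    - [0,0,0]
    - [0,0,0]
    - [0,0,0]
  grip: [0.1,0.1,0.1,0.1,0.1,0.1]

```text
clock: 15.0
eef_pos: [0.4752, -0.3347, -0.0196]
ee_rot: [-0.0, 0.983, 0.183, 0.0]
contact_force: [-1.3, 1.0, 3.9]
finger_gap: 0.0229
grip_force: 50.2
```

move_arm:
  offset:
    - [0,0,0]
    - [0,0,0]
    - [0,0,0]
    - [0,0,0]
    - [0,0,-5]
    - [0,0,-30]
    - [0,0,-70]
    - [0,0,-110]
  rotation:
    - [0,0,0]
    - [0,0,0]
    - [0,0,0]
    - [0,0,0]
    - [0,0,0]
    - [0,0,0]
    - [0,0,0]
    - [0,0,0]
  grip: [0.5,0.8,0.9,0.9,0.9,0.9,0.9,0.9]

```text
clock: 15.8
eef_pos: [0.4746, -0.3346, 0.0914]
ee_rot: [-0.0, 0.983, 0.183, -0.0]
contact_force: [0.5, -0.4, 0.6]
finger_gap: 0.0766
grip_force: 0.0
```

Run:
```python
from h import *
to([((475,-335,150),-68.9),(J(60,-120,150),-11.3),(J(84,0,150),-11.3)])
```

```text
t 15.8 p [ 474.6 -334.6   91.4] F [ 0.5 -0.4  0.6] gap 76.6 gf 0.0 q [ 0.24  0.32  0.36  1.73 -0.12  1.12 -0.57]
[  0.2   0.4 -58.6] [-0.001  0.001  0.   ]
[ 131.7 -176.4  -58.6] [-1.000e-03  0.000e+00 -1.005e+00]
[ 216.2 -264.9  -58.6] [-1.000e-03  0.000e+00 -1.005e+00]
```

move_arm:
  offset:
    - [0,0,-20]
    - [0,0,-50]
    - [0,0,-60]
    - [0,0,-60]
  rotation:
    - [0,0,0]
    - [0,0,0]
    - [0,0,0]
    - [0,0,0]
  grip: [0.3,0,0,0]

```text
clock: 16.2
eef_pos: [0.4759, -0.3353, 0.1517]
ee_rot: [0.001, 0.983, 0.183, 0.001]
contact_force: [-0.5, 0.0, -0.2]
finger_gap: 0.0185
grip_force: 0.0
```

Run:
```python
from h import *
to([(J(60,-120,150),-11.3),(J(84,0,150),-11.3)])
c=grab('wrist');P=cloud(c);z=P[...,2]
m=(z>.036)&(z<.052)&(np.hypot(P[...,0]-.475,P[...,1]+.335)<.06)
print(m.sum(),cv2.minAreaRect((P[m][:,:2]*1000).astype(np.float32)))
```

```text
t 16.2 p [ 475.9 -335.3  151.7] F [-0.5  0.  -0.2] gap 18.5 gf 0.0 q [ 0.23  0.27  0.36  1.66 -0.1   1.23 -0.59]
[ 130.8 -177.5    1.6] [ 3.000e-03 -1.000e-03 -1.005e+00]
[ 215.3 -265.9    1.6] [ 3.000e-03 -1.000e-03 -1.005e+00]
1038 ((476.68743896484375, -333.1960754394531), (43.21091079711914, 23.467435836791992), 20.667972564697266)
```

Scraper stands upright on the bench. Next, the catch.

move_arm:
  offset:
    - [14,-18,0]
    - [40,-52,0]
    - [68,-88,0]
    - [98,-124,0]
    - [128,-160,0]
    - [156,-193,0]
    - [184,-226,0]
    - [208,-257,0]
  rotation:
    - [0,0,-0.1]
    - [0,0,-0.23]
    - [0,0,-0.37]
    - [0,0,-0.51]
    - [0,0,-0.65]
    - [0,0,-0.79]
    - [0,0,-0.92]
    - [0,0,-1.005]
  grip: [0,0,0,0,0,0,0,0]

```text
clock: 17.05
eef_pos: [0.576, -0.0177, 0.1482]
ee_rot: [-0.001, 0.771, 0.636, -0.001]
contact_force: [-0.2, -0.2, -0.0]
finger_gap: -0.0002
grip_force: 0.0
```

move_arm:
  offset:
    - [0,0,0]
    - [0,0,0]
    - [0,0,0]
  rotation:
    - [0,0,0]
    - [0,0,0]
    - [0,0,0]
  grip: [0,0,0]

```text
clock: 17.35
eef_pos: [0.5757, -0.0215, 0.149]
ee_rot: [-0.0, 0.774, 0.633, -0.001]
contact_force: [0.4, -0.3, -0.1]
finger_gap: 0.0002
grip_force: 0.0
```

Run:
```python
from h import *
to([(J(84,-8,130),-11.3),(J(84,-8,81),-11.3)])
M=np.array([[np.cos(YAW),-np.sin(YAW)],[np.sin(YAW),np.cos(YAW)]])
for n in('scene','side'):
    c=grab(n);P=cloud(c)*1000;q=(P[...,:2]-C)@M
    f=c['frame'].astype(int);m=(f[...,0]>70)&(f[...,1]<f[...,0]*.35)&(f[...,2]<f[...,0]*.4)&(P[...,2]>60)&(abs(q[...,1])<130)&(q[...,0]>50)&(q[...,0]<150)
    a=np.c_[q[m],P[...,2][m]];print(n,m.sum(),np.percentile(a,[2,50,98],axis=0).round(1))
    m=(P[...,2]>180)&(P[...,2]<228)&(q[...,0]>160)&(q[...,0]<225)&(q[...,1]>-125)&(q[...,1]<-48)
    a=np.c_[q[m],P[...,2][m]];print('grip',m.sum(),np.percentile(a,[2,50,98],axis=0).round(1))
```

```text
t 17.35 p [575.7 -21.5 149. ] F [ 0.4 -0.3 -0.1] gap 0.2 gf 0.0 q [-0.09  0.25  0.05  1.66 -0.01  1.23 -0.23]
[ 4.6  2.8 19. ] [-0.002  0.001 -0.002]
[ 4.7  2.9 68. ] [-0.002  0.001 -0.002]
scene 68 [[ 88.6 -53.4 134.9]
 [109.1 -49.1 138.6]
 [129.7 -45.  143. ]]
grip 453 [[ 183.  -119.7  204. ]
 [ 197.8  -84.1  217.3]
 [ 205.4  -49.4  221.2]]
side 25 [[ 91.8 -57.9 136.8]
 [111.6 -55.9 140.7]
 [128.  -52.  143. ]]
grip 394 [[ 174.  -124.7  182.9]
 [ 187.6  -89.8  217.7]
 [ 203.4  -49.5  222.8]]
```

move_arm:
  offset:
    - [4,3,15]
    - [4,3,40]
    - [4,3,60]
    - [4,3,68]
    - [4,3,68]
    - [4,3,68]
  rotation:
    - [0,0,0]
    - [0,0,0]
    - [0,0,0]
    - [0,0,0]
    - [0,0,0]
    - [0,0,0]
  grip: [0,0,0,0,0,0]

```text
clock: 18.05
eef_pos: [0.5807, -0.0168, 0.0826]
ee_rot: [0.0, 0.773, 0.634, 0.0]
contact_force: [-0.2, -0.3, 0.7]
finger_gap: 0.0
grip_force: 0.0
```

move_arm:
  offset:
    - [-8,0,0]
    - [-17,0,0]
    - [-26,0,0]
    - [-31,0,1]
    - [-38,0,3]
    - [-45,0,6]
    - [-51,0,10]
    - [-57,0,15]
  rotation:
    - [0,0,0]
    - [0,0,0]
    - [0,0,0]
    - [0,0,0]
    - [0,0,0]
    - [0,0,0]
    - [0,0,0]
    - [0,0,0]
  grip: [0,0,0,0,0,0,0,0]

```text
clock: 18.85
eef_pos: [0.5689, -0.0733, 0.0667]
ee_rot: [0.0, 0.773, 0.634, -0.0]
contact_force: [0.2, 0.3, 1.2]
finger_gap: -0.0001
grip_force: 0.5
```

Run:
```python
from h import *
to([(J(84,-65,65.6),-11.3),(J(84,-70,60),-11.3),(J(84,-74,53.4),-11.3),(J(84,-79,39),-11.3)])
```

```text
t 18.85 p [568.9 -73.3  66.7] F [0.2 0.3 1.2] gap -0.1 gf 0.47172042075544596 q [-0.01  0.32  0.07  1.76 -0.03  1.06 -0.13]
[-0.2 -0.7  1.1] [0. 0. 0.]
[-5.2 -0.6  6.7] [0. 0. 0.]
[-9.2 -0.6 13.3] [0. 0. 0.]
[-14.2  -0.6  27.7] [0. 0. 0.]
```

move_arm:
  offset:
    - [-4,0,5]
    - [-8,0,10]
    - [-11,0,16]
    - [-13,0,21]
    - [-14,0,25]
    - [-15,0,28]
    - [-15,0,30]
    - [-15,0,30]
  rotation:
    - [0,0,0]
    - [0,0,0]
    - [0,0,0]
    - [0,0,0]
    - [0,0,0]
    - [0,0,0]
    - [0,0,0]
    - [0,0,0]
  grip: [0,0,0,0,0,0,0,0]

```text
clock: 19.65
eef_pos: [0.5669, -0.0863, 0.042]
ee_rot: [0.0, 0.773, 0.634, 0.001]
contact_force: [-22.4, 5.0, 50.4]
finger_gap: 0.0002
grip_force: 25.3
```

```bash
cat > red.py <<'E'
from h import *
M=np.array([[np.cos(YAW),-np.sin(YAW)],[np.sin(YAW),np.cos(YAW)]])
def red(names=('scene','side')):
  for n in names:
    c=grab(n);P=cloud(c)*1000;q=(P[...,:2]-C)@M
    f=c['frame'].astype(int);m=(f[...,0]>70)&(f[...,1]<f[...,0]*.35)&(f[...,2]<f[...,0]*.4)&(P[...,2]>50)&(abs(q[...,1])<130)&(q[...,0]>50)&(q[...,0]<150)
    a=np.c_[q[m],P[...,2][m]];print(n,m.sum(),np.percentile(a,[2,50,98],axis=0).round(1) if m.sum() else '')
E
python3 - <<'E'
from red import *
to([]); red()
E
```

```text
t 19.65 p [566.9 -86.3  42. ] F [-22.4   5.   50.4] gap 0.2 gf 25.339154228568077 q [ 0.01  0.35  0.08  1.78 -0.03  1.01 -0.1 ]
scene 97 [[  80.5 -109.4   74. ]
 [ 102.5  -60.    77.4]
 [ 112.6  -47.    80.9]]
side 65 [[  99.1 -114.2   78.6]
 [ 110.  -106.4   81.2]
 [ 128.4  -59.7   83. ]]
```

move_arm:
  offset:
    - [0,0,-10]
    - [0,0,-30]
    - [0,0,-70]
    - [0,0,-115]
    - [0,0,-155]
    - [-3,10,-180]
    - [-5,30,-185]
    - [-6,55,-185]
  rotation:
    - [0,0,0]
    - [0,0,0]
    - [0,0,0]
    - [0,0,0]
    - [0,0,0]
    - [0,0,0]
    - [0,0,0]
    - [0,0,0]
  grip: [0,0,0,0,0,0,0.5,1]

```text
clock: 20.55
eef_pos: [0.62, -0.1043, 0.2241]
ee_rot: [0.001, 0.773, 0.634, 0.001]
contact_force: [1.1, 0.2, -0.3]
finger_gap: 0.0286
grip_force: 0.0
```

Run:
```python
from red import *
red(); to([(J(190,-85,215),-11.3),(J(190,-85,144),-11.3)])
for n in ('scene','side'):
    P=cloud(load(n))*1000;q=(P[...,:2]-C)@M
    m=(P[...,2]>180)&(P[...,2]<228)&(q[...,0]>160)&(q[...,0]<225)&(q[...,1]>-125)&(q[...,1]<-48)
    a=np.c_[q[m],P[...,2][m]];print('grip',m.sum(),np.percentile(a,[2,50,98],axis=0).round(1))
```

```text
scene 108 [[ 77.8 -68.5  73.7]
 [ 92.7 -56.6  77.1]
 [106.4 -46.9  80. ]]
side 24 [[ 78.2 -62.4  76.8]
 [ 90.1 -57.5  79.3]
 [103.3 -52.8  80.9]]
t 20.65 p [ 620.4 -104.4  221.2] F [-1.   0.1 -0.7] gap 43.4 gf 0.0 q [ 0.01  0.33  0.1   1.42 -0.03  1.4  -0.08]
[ 0.2 48.8  6.2] [-0.  0.  0.]
[ 0.2 48.8 77.2] [-0.  0.  0.]
grip 452 [[ 183.3 -119.6  203.6]
 [ 197.7  -84.   217.1]
 [ 205.2  -49.9  221.5]]
grip 399 [[ 172.9 -124.8  182.4]
 [ 187.4  -89.9  217.9]
 [ 203.2  -49.2  223.1]]
```

move_arm:
  offset:
    - [0,20,0]
    - [0,40,0]
    - [0,49,0]
    - [0,49,0]
    - [0,49,0]
  rotation:
    - [0,0,0]
    - [0,0,0]
    - [0,0,0]
    - [0,0,0]
    - [0,0,0]
  grip: [1,1,1,1,1]

```text
clock: 21.15
eef_pos: [0.6663, -0.1134, 0.2219]
ee_rot: [-0.0, 0.773, 0.634, -0.0]
contact_force: [0.8, -0.3, 0.4]
finger_gap: 0.0854
grip_force: 0.0
```

move_arm:
  offset:
    - [0,1,12]
    - [0,1,30]
    - [0,1,48]
    - [0,1,62]
    - [0,1,72]
    - [0,1,77]
    - [0,1,77]
  rotation:
    - [0,0,0]
    - [0,0,0]
    - [0,0,0]
    - [0,0,0]
    - [0,0,0]
    - [0,0,0]
    - [0,0,0]
  grip: [1,1,1,1,1,1,1]

```text
clock: 21.85
eef_pos: [0.6677, -0.1137, 0.1447]
ee_rot: [-0.0, 0.773, 0.634, -0.0]
contact_force: [-0.7, -0.5, 0.8]
finger_gap: 0.0855
grip_force: 0.0
```

move_arm:
  offset:
    - [0,0,0]
    - [0,0,0]
    - [0,0,0]
    - [0,0,0]
    - [0,0,0]
    - [0,0,0]
    - [0,0,0]
  rotation:
    - [0,0,0]
    - [0,0,0]
    - [0,0,0]
    - [0,0,0]
    - [0,0,0]
    - [0,0,0]
    - [0,0,0]
  grip: [0.2,0.1,0.1,0.1,0.1,0.1,0.1]
  newtons: 30

```text
clock: 22.55
eef_pos: [0.6688, -0.1139, 0.146]
ee_rot: [0.001, 0.773, 0.634, 0.001]
contact_force: [5.8, -1.2, 5.0]
finger_gap: 0.0254
grip_force: 29.9
```

Run:
```python
from h import *
s=manip.state();p=s['eef_pos']*1000
to([(J(125+140*np.sin(.5-a),-85,144+140*np.cos(.5-a)-122.9),-11.3) for a in np.arange(0.1,.66,.1)]); print(J(192,-85,144))
```

```text
t 22.55 p [ 668.8 -113.9  146. ] F [ 5.8 -1.2  5. ] gap 25.4 gf 29.881883561611176 q [ 0.03  0.47  0.1   1.38 -0.05  1.29 -0.06]
[  0.1 -11.   -4.1] [ 0.002 -0.     0.   ]
[  0.1 -24.2  -8.9] [ 0.002 -0.     0.   ]
[  0.1 -37.7 -12.4] [ 0.002 -0.     0.   ]
[  0.1 -51.6 -14.5] [ 0.002 -0.     0.   ]
[  0.1 -65.5 -15.3] [ 0.002 -0.     0.   ]
[  0.1 -79.5 -14.6] [ 0.002 -0.     0.   ]
[ 670.24946901 -114.13576721  144.        ]
```

move_arm:
  offset:
    - [0,-7,-3]
    - [0,-17,-7]
    - [0,-28,-11]
    - [0,-39,-14]
    - [0,-50,-16]
    - [0,-60,-17]
    - [0,-67,-17]
    - [0,-67,-17]
  rotation:
    - [0,0,0]
    - [0,0,0]
    - [0,0,0]
    - [0,0,0]
    - [0,0,0]
    - [0,0,0]
    - [0,0,0]
    - [0,0,0]
  grip: [0.1,0.1,0.1,0.1,0.1,0.1,0.1,0.1]

```text
clock: 23.35
eef_pos: [0.6034, -0.1007, 0.1641]
ee_rot: [0.002, 0.773, 0.634, 0.002]
contact_force: [5.2, -1.1, 9.5]
finger_gap: 0.0252
grip_force: 30.6
```

move_arm:
  offset:
    - [0,-3,0]
    - [0,-6,0]
    - [0,-8,0]
    - [0,-8,0]
    - [0,-8,0]
    - [0,-8,0]
  rotation:
    - [0,0,0]
    - [0,0,0]
    - [0,0,0]
    - [0,0,0]
    - [0,0,0]
    - [0,0,0]
  grip: [0.1,0.1,0.1,0.1,0.1,0.1]

```text
clock: 23.95
eef_pos: [0.599, -0.0999, 0.1644]
ee_rot: [0.004, 0.773, 0.634, 0.004]
contact_force: [19.9, -3.7, 2.1]
finger_gap: 0.0254
grip_force: 30.4
```

move_arm:
  offset:
    - [0,-2,0]
    - [0,-2,0]
    - [0,-2,0]
    - [0,-2,0]
  rotation:
    - [0,0,0]
    - [0,0,0]
    - [0,0,0]
    - [0,0,0]
  grip: [0.1,0.1,0.1,0.1]

```text
clock: 24.35
eef_pos: [0.5988, -0.0998, 0.1646]
ee_rot: [0.006, 0.773, 0.634, 0.005]
contact_force: [30.5, -6.5, -2.7]
finger_gap: 0.0252
grip_force: 30.6
```

Run:
```python
from red import *
red(); to([])
a=load('scene');b=load('side')
A=cv2.resize(a['frame'][150:310,240:400],(400,400),interpolation=cv2.INTER_CUBIC)
B=cv2.resize(b['frame'][150:290,260:400],(400,400),interpolation=cv2.INTER_CUBIC)
cv2.imwrite('pics/s6.png',np.hstack([A,B])[:,:,::-1])
P=cloud(b);z=P[...,2];v,u=np.mgrid[0:400,0:640]
m=(u>280)&(u<345)&(v>185)&(v<275)&(z>.036)&(z<.047)
m=cv2.morphologyEx(m.astype(np.uint8),cv2.MORPH_OPEN,np.ones((5,5)))>0
print(cv2.minAreaRect((P[m][:,:2]*1000).astype(np.float32)))
for c in (a,b):
    P=cloud(c)*1000;q=(P[...,:2]-C)@M
    m=(q[...,0]>5)&(q[...,0]<60)&(q[...,1]>21)&(q[...,1]<49)&(P[...,2]>44)&(P[...,2]<125); print('foot',m.sum(),np.percentile(P[...,2][m],[2,50,98]))
```

```text
scene 7 [[ 120.1 -107.    79.4]
 [ 126.6 -105.6   80.1]
 [ 130.2 -103.9   84.2]]
side 5 [[  81.3 -112.4   78.7]
 [ 121.1 -109.2   80.5]
 [ 125.6  -54.4   83.4]]
t 24.45 p [598.8 -99.8 164.6] F [31.5 -6.  -2.8] gap 25.1 gf 30.565021634101868 q [ 0.01  0.3   0.1   1.58 -0.03  1.26 -0.09]
((498.8083190917969, 7.1396331787109375), (281.9423828125, 120.08956909179688), 78.6356430053711)
foot 106 [47.26617403 61.22997251 67.93257105]
foot 84 [49.65949975 64.03737749 69.04652597]
```

View pics/s6.png

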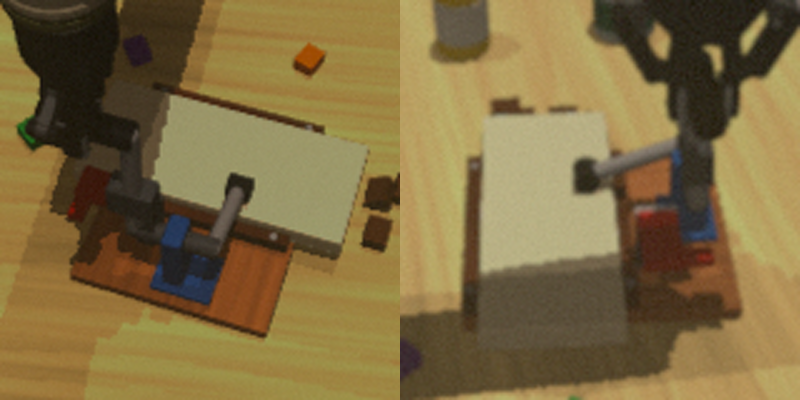

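The foot rests on the board (left crop (238,188), right crop (585,175)) and the red catch lies flat. The board hasn't moved. I'll ease the pull slightly and check that it holds steady.

move_arm:
  offset:
    - [0,2,0]
    - [0,2,0]
    - [0,2,0]
    - [0,2,0]
    - [0,2,0]
    - [0,2,0]
  rotation:
    - [0,0,0]
    - [0,0,0]
    - [0,0,0]
    - [0,0,0]
    - [0,0,0]
    - [0,0,0]
  grip: [0.1,0.1,0.1,0.1,0.1,0.1]

```text
clock: 25.05
eef_pos: [0.599, -0.0998, 0.1645]
ee_rot: [0.004, 0.773, 0.634, 0.004]
contact_force: [20.2, -3.6, 3.5]
finger_gap: 0.0251
grip_force: 30.8
```

move_arm:
  offset:
    - [0,0,0]
    - [0,0,0]
    - [0,0,0]
    - [0,0,0]
    - [0,0,0]
    - [0,0,0]
  rotation:
    - [0,0,0]
    - [0,0,0]
    - [0,0,0]
    - [0,0,0]
    - [0,0,0]
    - [0,0,0]
  grip: [0.1,0.1,0.1,0.1,0.1,0.1]

```text
clock: 25.65
eef_pos: [0.599, -0.0999, 0.1645]
ee_rot: [0.004, 0.773, 0.634, 0.004]
contact_force: [20.5, -3.5, 1.7]
finger_gap: 0.0251
grip_force: 30.8
```

Steady at about 20 N.

```bash
python3 -c "
from bench import manip
print(manip.job_done())"
```

```text
the job is handed in; nothing more can be done
None
```

I handed the job in at 25.7 s with the chips pushed onto the bench, the scraper laid back, the catch flipped flat, and the lever held at a steady pull of about 20 N with its foot on the board; no verdict came back, and one brief 50 N push at the shut fingertips, as the catch reached its stop, is the only force that could count against it.

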